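Set the shaker's rack holder to the taped mark and clamp it

ROBOT

A 7-joint arm with a two-finger parallel gripper is mounted at the origin on the work surface. World frame = base frame: x ahead of the robot, y to its left, z up, the work surface at z = 0. Lengths are in m, angles in rad, forces in N, time in s.
With the tool pointing down it reaches from about 0.425 to 0.95 m from the base axis. Payload 16.7 kg.
Tool frame: the origin (TCP) lies midway between the tips of the shut fingers; the grasp point (between the pads) lies 19 mm behind it (arm.grip_point_offset is the z of the grasp point in the tool frame, in m); z points along the fingers, y is the line along which they close (so a half turn about z gives the same grasp; the last joint's range is limited). The gripper opens to 94 mm and grips with 3 to 60 N. Pads are 16 mm wide; open, the fingers measure 119 mm over their backs; the gripper's body (75 mm by 177 mm) begins 78 mm behind the grasp point.
Start: joints at [0.985, 0.426, 0.074, 1.606, -0.034, 1.111, -0.067], TCP at [0.286, -0.612, 0.205] pointing down, gripper open.
Joint ranges: [-2.85, 2.85], [-0.5, 2.14], [-1.23, 1.37], [0.21, 2.46], [-1.02, 4.16], [0.16, 2.05], [-2.73, 2.73]. Speed limits (rad/s): [1.89, 1.89, 2.39, 2.39, 3.01, 3.01, 3.01].

INTERFACE

Orientations are given as a 3x3 rotation matrix whose columns are the frame's x, y, z axes.
In Python, from station import arm, imaging gives the robot as it stands.
- The arm moves only by the tool send_rows, never from a script. Its argument "moves" is a list of rows, each a list of 3 entries, a list of its own where there are three numbers: the shift along the world's x, y, z in mm, then the turn, a rotation vector about the world's x, y, z in rad, then the finger opening in mm, from 0 to 94. A call has 1 to 5 rows; each row shifts and turns the commanded pose from where the row before left it; what a row does not reach is not made up. A row lasts 1/8 s, in which the tool goes at most 62.5 mm and 10.7 degrees, less where a joint would pass 70% of its speed; a pose out of reach is approached as far as the arm can. A call with a gripper value outside its range is refused whole. The fingers move at their own pace and stop on an object; the grip force is fixed at half the most. Time passes only in rows, so rows that do not move let the fingers close. It gives the time, the measured TCP pose, the force, the opening and the grip force at its end, in the units of the state.
- arm.get_obs(): the state, without advancing time (a new reading comes with each control period).
- imaging.snapshot(name): name is "scene" or "top"; returns (picture, depth): 420x560x3 uint8, red, green, blue; 420x560 float32, m along the optical axis (not along the pixel's ray), 0 where there is no reading.
- imaging.camera_model(name): a dict with "fovy" (degrees; the focal length in pixels is half the picture's height over the tangent of half this angle, whatever the lens; pixels are square), "cx", "cy" (the principal point, pixels), "R" (3x3) and "t" (3): a world point X has camera coordinates R X + t. Camera axes: x right, y down, z forward; pixel columns grow to the right and rows downward; lengths in m; the calibration is good to about 2 mm. A picture is of the moment at which its call begins. camera_model takes no time and is no camera call.
- arm.hand_in(): hands the job in; it is judged then, once.
The state is a dict: "clock": time; "joints": joint angles; "qvel": joint speeds; "effort": joint torques, N m; "eef_pos": TCP position; "tcp_rot": TCP orientation; "wrist_force": force on the tool from outside, world axes, zero at the start; "ft_torque": the same for the moment, N m; "grip_width": opening from 0.0 (shut) to 1.0 (fully open); "finger_force": force on a finger pad.
Only numpy, scipy, OpenCV 4.12 (cv2) and the standard library are available. Lean on these libraries where they do the work, as an engineer would, in place of code of your own. Each camera call takes 0.05 s, during which the arm holds its last target. There are 200 camera calls.

TASK

The rack holder on the shaker has to be reset for the next tube rack: swing its clamping lever fully loose, push the sliding jaw away from you until the far face of its upright lines up with the pen line on the strip of tape, then swing the lever back until it is fully tight so the jaw is clamped there. Leave the flask, the jar and the tube rack on the bench undisturbed.

Things in the scene. Friction and masses are not known exactly. Their poses are not given: they have to be found in the camera images.
- shaker: Heavy, fixed bench-top shaker: white housing under a flat aluminium platform 320 x 270 mm whose top is 113 mm above the origin (centre of its underside, on the bench). x points from its control panel (operator's and robot's side) to the far side, y left, z up; turned by up to 0.35 rad. A fixed steel lip 170 mm long, 40 mm high stands on the platform, its near face at x = +115 mm
- lever_pivot (a point): Point on the lever's vertical turning axis, 45 mm above the platform; at x = -85 mm, y = 0 of the shaker, axes as the shaker's. Around the axis: the hub, 27 mm wide, 34 mm high, with a screw head on it, 43 mm above the platform
- lever (a joint): Angle of the clamping lever, rad. 0 (start): fully tight, arm along the shaker's +y (left). Grows counter-clockwise seen from above to its stop at 1.57: arm along the shaker's -x, at the operator. Stiff (0.15 to 0.4 N m), stays where left. A washer under the hub presses on the jaw's foot (70 N) when tight, is clear of it beyond 1.1. Shut fingertips beside the arm can push it round; 25 mm free both sides
- lever_ball (a point): Centre of the 17 mm ball at the free end of the black lever: 74 mm from its turning axis, 47 mm above the platform. The arm is a 12 mm round bar that rises outwards: its middle is 36 mm above the platform at 30 mm from the axis, 41 mm at 50 mm
- jaw_face (a point): Middle of the far face of the jaw's upright, 20 mm above the platform; axes the shaker's within the slot's play. Bare steel, 0.4 kg: upright 170 mm long (y), 40 high, 4 thick, on the far end of a slotted foot 160 (x) x 80 x 4 mm lying on the platform. Slides only along the shaker's x, face from -9 to +64 mm of the shaker; loose it needs 1 to 4 N and stops with the push; clamped it holds 20 N
- guide_top (a point): Top of the round-headed guide screw (18 mm wide) that stands in the slot of the jaw's foot between the lever and the upright: 10.4 mm above the platform, at x = -35 mm, y = 0 of the shaker
- mark_line (a point): Middle of the dark pen line (3 mm wide) across the middle of a strip of white tape (55 x 24 mm) stuck on the platform beside the right-hand (-y) end of the jaw's upright. The line runs along the shaker's y; axes as the shaker's. At the start it lies 17 to 63 mm beyond the jaw's far face
- flask: Bystander: glass conical flask 85 mm wide, 139 mm high, loose on the bench; origin at the centre of its underside
- bottle: Bystander: laboratory jar 70 mm wide, 140 mm high, blue cap, loose on the bench; origin at the centre of its underside
- tube_rack: Bystander: white tube rack 200 x 75 mm, 101 mm high with its tubes, loose on the bench; origin at the centre of its underside

How it is judged:
On the way, in this order (a step that is already met when the one before it is completed fails the run):
1. the lever is swung loose (past 1.1 rad) with the jaw still where it was (value of joint lever above 1.1 rad and distance of jaw_face from where it was at the start of the episode below 0.008 m), for 0.1 s.
2. the jaw's far face is at the pen line (within 4 mm) with the lever still loose (value of joint lever above 0.6 rad and x of jaw_face in the frame of mark_line between -0.004 and 0.004 m), for 0.2 s.
At the end, for the whole second after the job is handed in: The far face of the jaw's upright is within 4 mm of the pen line, the jaw lies flat on the platform, and the lever is back within 0.12 rad of fully tight (x of jaw_face in the frame of mark_line between -0.004 and 0.004 m and z of jaw_face in the frame of shaker below 0.137 m and value of joint lever below 0.12 rad); the robot touches nothing.
It fails at once if the flask is moved by more than 20 mm (distance of flask from where it was at the start of the episode above 0.02 m).
It fails at once if the jar is moved by more than 20 mm (distance of bottle from where it was at the start of the episode above 0.02 m).
It fails at once if the tube rack is moved by more than 20 mm (distance of tube_rack from where it was at the start of the episode above 0.02 m).
It also fails if it takes over 56 s, if anything falls off the work surface, if the arm or the gripper's body presses on something with over 40 N, if the wrist force passes 120 N, or if a joint passes its speed limit or range.

## Working session

There is one attempt and no reset: what is moved stays moved. The work goes in short steps, Python scripts to look and compute and a tool call to move; the robot and the scene stay as the last step left them, time stands still between calls to the robot, and variables do not carry over. Pictures are saved under pics/ and viewed, at most 10 in all, crops included, and the job is handed in when it is done.

Besides the shell and the picture viewer there is one more tool, called after "Request:" in YAML: its name, and indented under it one key for each argument. send_rows: Moves the arm, as the interface text tells. Its arguments: {"type":"object","properties":{"moves":{"type":"array"}},"required":["moves"]}

```bash
mkdir -p pics; cat > h.py <<'E'
import numpy as np, cv2
from station import arm, imaging
def K(n):
    m=imaging.camera_model(n); f=210/np.tan(np.radians(m['fovy'])/2)
    return m,f
def snap(n,tag):
    p,d=imaging.snapshot(n); np.savez(f'pics/{tag}.npz',p=p,d=d); cv2.imwrite(f'pics/{tag}.png',p[:,:,::-1]); return p,d
def ray(n,u,v,z):  # point on pixel ray at world height z
    m,f=K(n);R=np.array(m['R']);t=np.array(m['t'])
    c=-R.T@t; r=R.T@np.array([(u-m['cx'])/f,(v-m['cy'])/f,1]); return c+r*(z-c[2])/r[2]
def cloud(n,d):
    m,f=K(n);R=np.array(m['R']);t=np.array(m['t'])
    v,u=np.mgrid[:420,:560]; P=np.stack([(u-m['cx'])/f*d,(v-m['cy'])/f*d,d],-1)
    return (P-t)@R
E
python3 - <<'E'
from h import *
print(imaging.camera_model('top'),imaging.camera_model('scene'))
a,_=snap('top','t0');b,_=snap('scene','s0')
o=arm.get_obs();print(o['clock'],o['eef_pos'],o['tcp_rot'])
E
```

```text
{'fovy': 54.45138717180025, 'cx': 284.4868766980702, 'cy': 212.9231408770968, 'R': array([[ 0.04258146, -0.99908433, -0.00416241],
       [-0.97873484, -0.04087668, -0.20101543],
       [ 0.20066122,  0.01263342, -0.97957923]]), 't': array([-0.02612943,  0.53017161,  0.97876554])} {'fovy': 50.35571993463832, 'cx': 277.0406174882133, 'cy': 211.47341891604106, 'R': array([[ 0.23903468,  0.97092433,  0.01297578],
       [ 0.8243494 , -0.19585087, -0.53112193],
       [-0.51313789,  0.13765314, -0.84719604]]), 't': array([-0.13721479, -0.36160207,  1.46648648])}
0.1 [ 0.28539599 -0.6112877   0.2048862 ] [[ 9.06102664e-01  4.23057526e-01 -5.39573057e-04]
 [ 4.23057860e-01 -9.06102186e-01  9.35940082e-04]
 [-9.29518307e-05 -1.07632842e-03 -9.99999416e-01]]
```

View pics/t0.png

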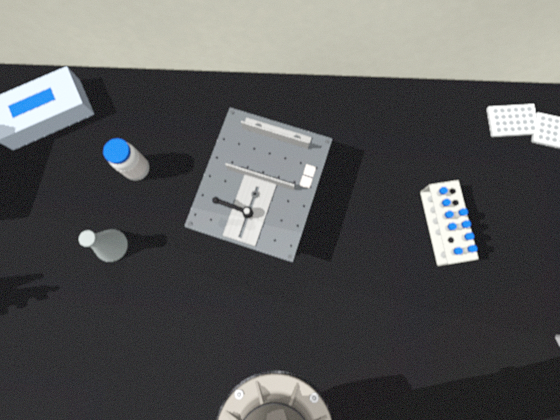

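View pics/s0.png

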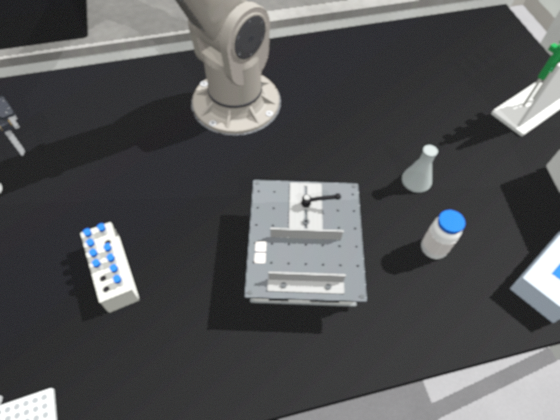

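The top picture shows the platform with corners near (231,108), (331,138), (293,262), (186,226). The lever hub is at (248,211) with its ball at (215,200), and the tape is at (308,176). In the scene picture the hub is at (306,201), the ball at (338,197) and the tape at (260,253).

```bash
python3 - <<'E'
from h import *
p=np.load('pics/t0.npz');d=p['d'];C=cloud('top',d)
m=(abs(C[...,2]-.113)<.006)&(d>0)
m[:, :150]=0;m[:,380:]=0
m=m.astype(np.uint8); n,l,s,c=cv2.connectedComponentsWithStats(m);k=1+s[1:,4].argmax()
P=C[l==k][:,:2]; r=cv2.minAreaRect((P*1000).astype(np.float32));print(r, np.median(C[l==k][:,2]))
for n_,pts in (('top',[(248,211,.156),(215,200,.16),(308,176,.113),(231,108,.113),(331,138,.113),(293,262,.113),(186,226,.113)]),('scene',[(306,201,.156),(338,197,.16),(260,253,.113)])):
    for u,v,z in pts: print(n_,u,v,ray(n_,u,v,z).round(4))
a=cv2.resize(p['p'][100:270,175:345],None,fx=3.5,fy=3.5,interpolation=cv2.INTER_CUBIC)
q=np.load('pics/s0.npz')['p'][170:310,235:375]
q=cv2.resize(q,None,fx=4.2,fy=4.2,interpolation=cv2.INTER_CUBIC)
cv2.imwrite('pics/c0.png',cv2.resize(np.hstack([a[:588,:],q]) if 0 else a,None,fx=1,fy=1)[:,:,::-1]);cv2.imwrite('pics/c1.png',q[:,:,::-1])
E
```

```text
((596.3470458984375, 59.940834045410156), (271.1466064453125, 321.6755065917969), 74.28975677490234) 0.1131646082452472
top 248 211 [0.5109 0.0781 0.156 ]
top 215 200 [0.5325 0.1545 0.16  ]
top 308 176 [ 0.6124 -0.0576  0.113 ]
top 231 108 [0.7823 0.1414 0.113 ]
top 331 138 [ 0.7125 -0.1114  0.113 ]
top 293 262 [ 0.4032 -0.0292  0.113 ]
top 186 226 [0.4773 0.2272 0.113 ]
scene 306 201 [0.5279 0.081  0.156 ]
scene 338 197 [0.537  0.1584 0.16  ]
scene 260 253 [ 0.6169 -0.0532  0.113 ]
```

View pics/c0.png

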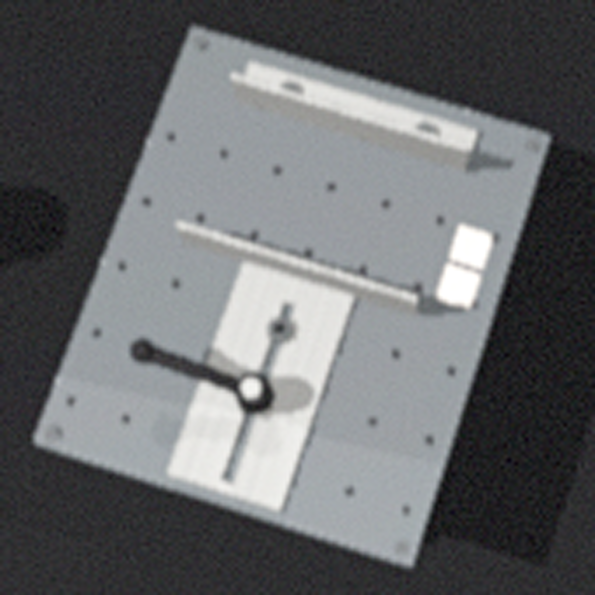

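View pics/c1.png

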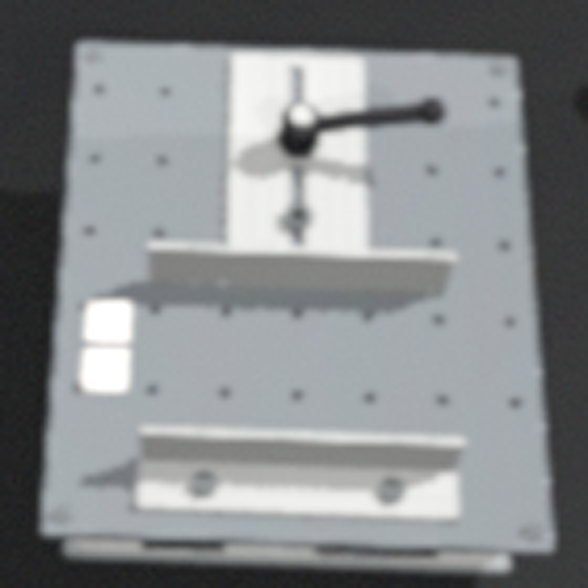

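The crops show the lever pointing to the shaker's +y and the pen line at c0 (463,264), with the upright about 40 px nearer. The next step is to rectify the pictures onto the shaker's planes for exact x values.

```bash
cat >> h.py <<'E'
O=np.array([.5963,.0599]); YAW=-.2742
def S2W(x,y):
    c,s=np.cos(YAW),np.sin(YAW); return O+np.array([c*x-s*y,s*x+c*y])
def W2S(w):
    c,s=np.cos(YAW),np.sin(YAW); d=np.array(w[:2])-O; return np.array([c*d[0]+s*d[1],-s*d[0]+c*d[1]])
def rect(n,img,z,xr=(-.18,.18),yr=(-.15,.15),k=2000):  # row = -x, col = -y
    m,f=K(n);R=np.array(m['R']);t=np.array(m['t'])
    xs=np.arange(xr[1],xr[0],-1/k); ys=np.arange(yr[1],yr[0],-1/k)
    X,Y=np.meshgrid(xs,ys,indexing='ij');c,s=np.cos(YAW),np.sin(YAW)
    W=np.stack([O[0]+c*X-s*Y,O[1]+s*X+c*Y,np.full_like(X,z)],-1)@R.T+t
    return cv2.remap(img,(W[...,0]/W[...,2]*f+m['cx']).astype(np.float32),(W[...,1]/W[...,2]*f+m['cy']).astype(np.float32),cv2.INTER_CUBIC),xs,ys
E
python3 - <<'E'
from h import *
rows=[]
for n,t in (('top','t0'),('scene','s0')):
    img=np.load(f'pics/{t}.npz')['p']
    for z in (.113,.153):
        r,xs,ys=rect(n,img,z); r=r[:,:,::-1].copy()
        for x in np.arange(-.15,.16,.05):
            i=int((.18-x)*2000); cv2.line(r,(0,i),(14 if abs(x)>.001 else 40,i),(0,0,255),1)
        for y in np.arange(-.1,.11,.05):
            j=int((.15-y)*2000); cv2.line(r,(j,0),(j,14),(0,0,255),1)
        rows.append(cv2.resize(r,(390,468) if 0 else (250,300)))
        g=cv2.cvtColor(r,cv2.COLOR_BGR2GRAY).astype(float)
        cols={.113:[(-.135,-.09)],.153:[(.02,.07),(-.07,-.02)]}[z]
        if z==.113:
            # tape: find line minimum
            i0=int((.18-.09)*2000);i1=int((.18+.02)*2000)
            for y in (-.095,-.1,-.105,-.11,-.115):
                j=int((.15-y)*2000); pr=g[i0:i1,j-3:j+4].mean(1); w=pr>150
                idx=np.where(w)[0]
                if len(idx)>20:
                    a,b=idx[0],idx[-1]; mid=pr[a+15:b-15]; k=mid.argmin()+a+15
                    ww=np.arange(k-6,k+7); wt=np.clip(pr[ww].max()-pr[ww],0,None)
                    print(n,'tape',y,'ends',xs[i0+a],xs[i0+b],'line',xs[i0]-((ww*wt).sum()/wt.sum())/2000)
        else:
            for nm,lo,hi in (('lip',.095,.135),('jaw',-.03,.02)):
              for y in (-.06,-.03,.03,.06):
                j=int((.15-y)*2000);i0=int((.18-hi)*2000);i1=int((.18-lo)*2000)
                pr=cv2.GaussianBlur(g[i0:i1,j-5:j+6].mean(1)[:,None],(1,5),0)[:,0];gr=np.diff(pr)
                print(n,nm,y,'dark->bright going near',xs[i0+gr.argmax()].round(4),'bright->dark',xs[i0+gr.argmin()].round(4))
cv2.imwrite('pics/r0.png',np.vstack([np.hstack(rows[:2]),np.hstack(rows[2:])]))
E
```

```text
top tape -0.095 ends 0.08999999999999991 -0.019000000000000183 line 0.014557355516637394
top tape -0.1 ends 0.08999999999999991 -0.019000000000000183 line 0.014084286319356126
top tape -0.105 ends 0.08999999999999991 -0.019000000000000183 line 0.014616928920238664
top tape -0.11 ends 0.08999999999999991 -0.019000000000000183 line 0.015399887514060684
top tape -0.115 ends 0.08999999999999991 -0.019000000000000183 line 0.01648607038123158
top lip -0.06 dark->bright going near 0.118 bright->dark 0.1125
top lip -0.03 dark->bright going near 0.13 bright->dark 0.1125
top lip 0.03 dark->bright going near 0.129 bright->dark 0.1125
top lip 0.06 dark->bright going near 0.13 bright->dark 0.1125
top jaw -0.06 dark->bright going near 0.007 bright->dark 0.0015
top jaw -0.03 dark->bright going near 0.007 bright->dark 0.002
top jaw 0.03 dark->bright going near 0.0075 bright->dark 0.0015
top jaw 0.06 dark->bright going near 0.0075 bright->dark 0.0015
scene tape -0.095 ends 0.08999999999999991 -0.019000000000000183 line 0.01271543985637337
scene tape -0.1 ends 0.08999999999999991 -0.019000000000000183 line 0.013912899106002463
scene tape -0.105 ends 0.08999999999999991 -0.019000000000000183 line 0.014517329093799589
scene tape -0.11 ends 0.08999999999999991 -0.019000000000000183 line 0.014975231053604349
scene tape -0.115 ends 0.08999999999999991 -0.019000000000000183 line 0.014539458186101209
scene lip -0.06 dark->bright going near 0.1185 bright->dark 0.1135
scene lip -0.03 dark->bright going near 0.1195 bright->dark 0.1125
scene lip 0.03 dark->bright going near 0.1195 bright->dark 0.113
scene lip 0.06 dark->bright going near 0.1185 bright->dark 0.1135
scene jaw -0.06 dark->bright going near 0.0075 bright->dark 0.0015
scene jaw -0.03 dark->bright going near 0.0085 bright->dark 0.0155
scene jaw 0.03 dark->bright going near 0.009 bright->dark 0.0155
scene jaw 0.06 dark->bright going near 0.008 bright->dark 0.002
```

View pics/r0.png

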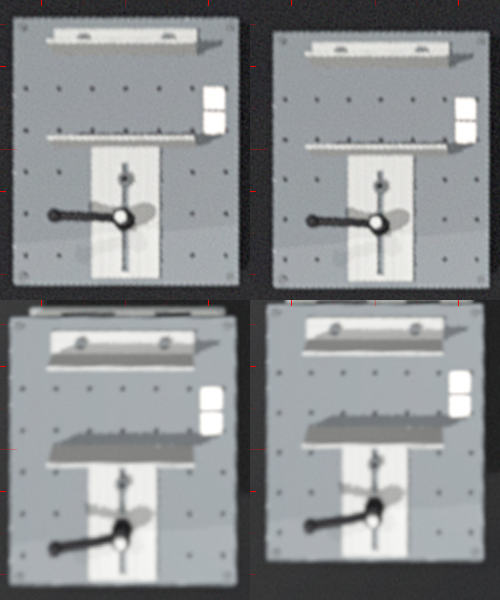

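Request:
send_rows:
  moves:
    - [[20,20,25],[0,0,-0.17],0]
    - [[30,40,20],[0,0,-0.18],0]
    - [[30,50,0],[0,0,-0.18],0]
    - [[20,55,0],[0,0,-0.18],0]
    - [[20,55,0],[0,0,0],0]

```text
clock: 0.72
eef_pos: [0.405, -0.3921, 0.2502]
tcp_rot: [[0.964, -0.264, -0.0], [-0.264, -0.964, 0.0], [-0.0, -0.0, -1.0]]
wrist_force: [0.6, -0.0, 0.2]
grip_width: 0.506
finger_force: 0.0
```

The rectified views (1.2 mm per pixel) are consistent: the pen line is near row 111, x≈+47 mm, and the upright's far face is near +9 mm. I'll refine the line with a tighter tape threshold and use the platform's edges as a check.

```bash
cat > m.py <<'E'
from h import *
def line(n,img):
    r,xs,ys=rect(n,img,.113); g=r.astype(float).mean(2)
    sub=g[200:340,470:590]; w=(sub>.5*(sub.max()+np.median(sub))).astype(np.uint8)
    w=cv2.morphologyEx(w,cv2.MORPH_CLOSE,np.ones((15,15)))
    k,l,s,c=cv2.connectedComponentsWithStats(w); b=1+s[1:,4].argmax(); x,y,ww,h,_=s[b]
    pr=sub[y:y+h,x+8:x+ww-8].mean(1); k=pr[30:-30].argmin()+30
    q=np.arange(k-7,k+8); wt=np.clip(np.median(pr)-pr[q],0,None)
    return dict(end_far=xs[200+y],end_near=xs[200+y+h],y=(ys[470+x],ys[470+x+ww-1]),line=xs[200]-((q*wt).sum()/wt.sum()+y)/2000)
E
python3 - <<'E'
from m import *
for n,t in (('top','t0'),('scene','s0')):
    img=np.load(f'pics/{t}.npz')['p']; print(n,line(n,img))
    r,xs,ys=rect(n,img,.113); g=r.astype(float).mean(2)
    for y in (-.11,.12):
        j=int((.15-y)*2000); pr=np.diff(cv2.GaussianBlur(g[:,j-8:j+8].mean(1)[:,None],(1,7),0)[:,0]); print('edge far',xs[pr[:120].argmax()],'near',xs[600+pr[600:].argmin()])
    for x in (.07,-.12):
        i=int((.18-x)*2000); pr=np.diff(cv2.GaussianBlur(g[i-8:i+8].mean(0)[:,None],(1,7),0)[:,0]); print('left',ys[pr[:120].argmax()],'right',ys[480+pr[480:].argmin()])
for nm,p in dict(a=(-.06,.052),push=(-.115,.03),jaw=(-.03,0),hub=(-.085,0)).items(): print(nm,S2W(*p).round(4))
E
```

```text
top {'end_far': np.float64(0.0759999999999999), 'end_near': np.float64(0.01899999999999985), 'y': (np.float64(-0.09400000000000022), np.float64(-0.12000000000000025)), 'line': np.float64(0.047587079629799224)}
edge far 0.15999999999999998 near -0.1625000000000003
edge far 0.15949999999999998 near -0.1620000000000003
left 0.13499999999999998 right -0.13650000000000026
left 0.13499999999999998 right -0.13650000000000026
scene {'end_far': np.float64(0.0759999999999999), 'end_near': np.float64(0.01799999999999985), 'y': (np.float64(-0.09000000000000022), np.float64(-0.11750000000000024)), 'line': np.float64(0.04691284484273405)}
edge far 0.172 near -0.1610000000000003
edge far 0.16049999999999998 near -0.1610000000000003
left 0.13899999999999998 right -0.13400000000000026
left 0.13949999999999999 right -0.13450000000000026
a [0.5526 0.1262]
push [0.4937 0.1199]
jaw [0.5674 0.068 ]
hub [0.5145 0.0829]
```

Request:
send_rows:
  moves:
    - [[16,57,0],[0,0,0],0]
    - [[16,58,0],[0,0,0],0]
    - [[16,58,0],[0,0,0],0]
    - [[16,58,0],[0,0,0],0]
    - [[16,58,0],[0,0,0],0]

```text
clock: 1.35
eef_pos: [0.4846, -0.1032, 0.2505]
tcp_rot: [[0.965, -0.262, 0.0], [-0.262, -0.965, -0.0], [0.0, 0.0, -1.0]]
wrist_force: [0.3, -0.4, -0.0]
grip_width: 0.005
finger_force: 0.0
```

Request:
send_rows:
  moves:
    - [[17,58,0],[0,0,0],0]
    - [[17,58,0],[0,0,0],0]
    - [[17,58,0],[0,0,0],0]
    - [[16,55,0],[0,0,0],0]
    - [[0,0,0],[0,0,0],0]

```text
clock: 1.98
eef_pos: [0.5515, 0.1287, 0.2499]
tcp_rot: [[0.967, -0.256, -0.001], [-0.256, -0.967, 0.001], [-0.001, -0.001, -1.0]]
wrist_force: [-0.8, -1.0, 1.1]
grip_width: 0.004
finger_force: 0.0
```

Request:
send_rows:
  moves:
    - [[0,0,-40],[0,0,0],0]
    - [[0,0,-40],[0,0,0],0]
    - [[0,0,-32],[0,0,0],0]
    - [[0,0,0],[0,0,0],0]

```text
clock: 2.48
eef_pos: [0.5501, 0.1227, 0.1366]
tcp_rot: [[0.965, -0.262, -0.004], [-0.262, -0.965, -0.001], [-0.004, 0.002, -1.0]]
wrist_force: [0.5, -0.1, 0.6]
grip_width: 0.005
finger_force: 0.0
```

```bash
python3 - <<'E'
from h import *
def path(ths,sgn,rho=.052,px=-.085):
    prev=None
    for t in ths:
        h=.006+.008*abs(np.cos(t))+.0125*abs(np.sin(t))
        p=S2W(*(np.array([px,0])+rho*np.array([-np.sin(t),np.cos(t)])+sgn*h*np.array([np.cos(t),np.sin(t)])))*1000
        print(round(t,2),p.round(1),None if prev is None else (p-prev).round(1)); prev=p
path(np.arange(0,1.61,.16),1); print(); path([1.6,1.4,1.2,1,.8,.6,.4,.2,0,-.05],-1)
o=arm.get_obs();print(o['clock'],o['eef_pos'],o['wrist_force'])
E
```

```text
0.0 [542.  129.2] None
0.16 [536.2 132.8] [-5.8  3.6]
0.32 [529.6 135.7] [-6.6  2.9]
0.48 [522.3 137.7] [-7.3  2. ]
0.64 [514.4 138.6] [-7.9  0.9]
0.8 [506.1 138.2] [-8.3 -0.4]
0.96 [497.7 136.3] [-8.5 -1.9]
1.12 [489.3 132.9] [-8.4 -3.4]
1.28 [481.4 127.9] [-7.9 -5. ]
1.44 [474.3 121.3] [-7.1 -6.6]
1.6 [468.6 113.7] [-5.8 -7.6]

1.6 [459.5  77.4] None
1.4 [459.1  87.5] [-0.4 10.2]
1.2 [460.6  97.8] [ 1.5 10.2]
1 [464.4 108. ] [ 3.8 10.2]
0.8 [470.6 117.6] [6.2 9.6]
0.6 [479.2 125.9] [8.6 8.3]
0.4 [489.9 132.2] [10.7  6.3]
0.2 [502.1 136. ] [12.2  3.8]
0 [515.1 136.8] [13.   0.8]
-0.05 [517.2 136.9] [2.1 0.1]
2.475 [0.55007584 0.12271404 0.1365614 ] [ 0.47697928 -0.06912781  0.56542191]
```

Request:
send_rows:
  moves:
    - [[-8,6,1],[0,0,0],0]
    - [[-6,4,0],[0,0,0],0]
    - [[-7,3,0],[0,0,0],0]
    - [[-7,2,0],[0,0,0],0]
    - [[-8,1,0],[0,0,0],0]

```text
clock: 3.1
eef_pos: [0.5155, 0.1402, 0.1399]
tcp_rot: [[0.965, -0.262, 0.001], [-0.262, -0.965, 0.0], [0.001, -0.001, -1.0]]
wrist_force: [4.4, -1.2, 0.6]
grip_width: 0.006
finger_force: 2.1
```

Request:
send_rows:
  moves:
    - [[-8,0,0],[0,0,0],0]
    - [[-9,-2,0],[0,0,0],0]
    - [[-8,-3,0],[0,0,0],0]
    - [[-8,-5,0],[0,0,0],0]
    - [[-7,-7,0],[0,0,0],0]

```text
clock: 3.72
eef_pos: [0.4755, 0.1237, 0.1398]
tcp_rot: [[0.965, -0.261, 0.001], [-0.261, -0.965, 0.001], [0.001, -0.001, -1.0]]
wrist_force: [4.4, 3.0, 0.1]
grip_width: 0.003
finger_force: 2.2
```

Request:
send_rows:
  moves:
    - [[-5,-6,0],[0,0,0],0]
    - [[-1,-2,0],[0,0,0],0]
    - [[2,8,0],[0,0,0],0]
    - [[0,5,50],[0,0,0],0]
    - [[0,0,20],[0,0,0],0]

```text
clock: 4.35
eef_pos: [0.4718, 0.129, 0.2113]
tcp_rot: [[0.965, -0.261, 0.001], [-0.261, -0.965, 0.0], [0.001, -0.001, -1.0]]
wrist_force: [0.2, 0.2, 0.1]
grip_width: 0.007
finger_force: 0.0
```

```bash
python3 - <<'E'
from h import *
p,d=snap('scene','s1'); cv2.imwrite('pics/s1c.png',cv2.resize(p[150:330,210:400],None,fx=3,fy=3)[:,:,::-1])
o=arm.get_obs();print(o['clock'],o['eef_pos'],o['wrist_force']);print(S2W(-.022,0),S2W(1,0)-O)
E
```

```text
4.4 [0.47249175 0.1290742  0.2129844 ] [ 0.44376319 -0.01687459  2.86364395]
[0.57512187 0.06585709] [ 0.96264213 -0.27077691]
```

View pics/s1c.png

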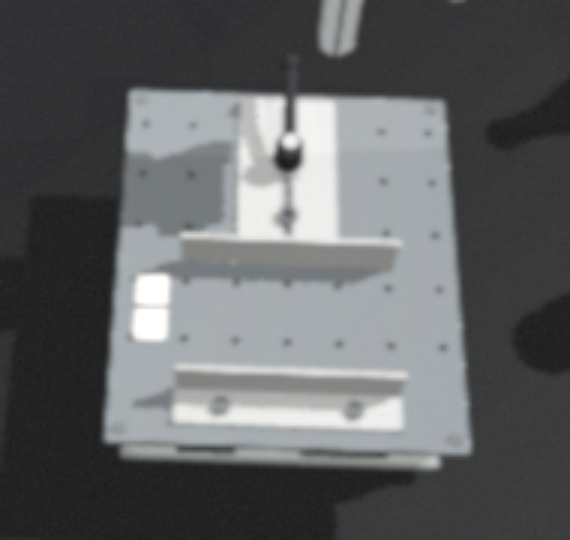

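The crop shows the lever pointing at the operator (ball at (292,60), hub at (289,150)) and fully loose, with the jaw unmoved at row 243. Next I go to the near side of the upright.

Request:
send_rows:
  moves:
    - [[51,-32,0],[0,0,-0.009],0]
    - [[51,-31,0],[0,0,0],0]
    - [[0,0,-38],[0,0,0],0]
    - [[0,0,-38],[0,0,0],0]
    - [[0,0,0],[0,0,0],0]

```text
clock: 5.03
eef_pos: [0.5714, 0.065, 0.1306]
tcp_rot: [[0.963, -0.27, -0.006], [-0.27, -0.963, -0.001], [-0.006, 0.002, -1.0]]
wrist_force: [-0.5, 1.0, 0.7]
grip_width: 0.004
finger_force: 0.0
```

Request:
send_rows:
  moves:
    - [[6,-2,0],[0,0,0],0]
    - [[4,-1,0],[0,0,0],0]
    - [[4,-1,0],[0,0,0],0]
    - [[0,0,0],[0,0,0],0]

```text
clock: 5.52
eef_pos: [0.5881, 0.0608, 0.134]
tcp_rot: [[0.963, -0.271, 0.001], [-0.271, -0.963, 0.0], [0.001, -0.0, -1.0]]
wrist_force: [-0.2, 0.6, -0.5]
grip_width: 0.003
finger_force: 0.0
```

```bash
python3 - <<'E'
from h import *
o=arm.get_obs();print(o['clock'],o['eef_pos'],o['tcp_rot'][:2],o['wrist_force'],W2S(o['eef_pos']))
E
```

```text
5.525 [0.5880751  0.06080953 0.13397088] [[ 9.62634108e-01 -2.70804226e-01  8.03744809e-04]
 [-2.70804382e-01 -9.62634395e-01  9.08292445e-05]] [-0.22074429  0.57330626 -0.53673817] [-0.00816391 -0.00135156]
```

Request:
send_rows:
  moves:
    - [[7,-2,0],[0,0,0],0]
    - [[8,-2,0],[0,0,0],0]
    - [[8,-2,0],[0,0,0],0]
    - [[7,-2,0],[0,0,0],0]
    - [[5,-2,0],[0,0,0],0]

```text
clock: 6.15
eef_pos: [0.623, 0.0508, 0.1334]
tcp_rot: [[0.963, -0.271, -0.0], [-0.271, -0.963, 0.0], [-0.0, -0.0, -1.0]]
wrist_force: [-1.6, -0.3, 0.2]
grip_width: 0.003
finger_force: 0.5
```

Request:
send_rows:
  moves:
    - [[0,0,0],[0,0,0],0]

```text
clock: 6.28
eef_pos: [0.6229, 0.0507, 0.1334]
tcp_rot: [[0.963, -0.271, 0.0], [-0.271, -0.963, 0.0], [0.0, -0.0, -1.0]]
wrist_force: [-0.7, -0.3, 1.1]
grip_width: -0.001
finger_force: 0.0
```

```bash
cat > j.py <<'E'
from m import *
import sys
o=arm.get_obs();print(o['clock'],o['eef_pos'],o['wrist_force'],W2S(o['eef_pos']))
tag=sys.argv[1]
for n in ('top','scene'):
    img,d=snap(n,n+tag); 
    try: print(n,line(n,img))
    except Exception as e: print(e)
    r,xs,ys=rect(n,img,.153); g=r.astype(float).mean(2)
    for y in (-.07,-.05,.05,.07):
        j=int((.15-y)*2000);i0=int((.18-.065)*2000);i1=int((.18-.02)*2000)
        pr=cv2.GaussianBlur(g[i0:i1,j-5:j+6].mean(1)[:,None],(1,5),0)[:,0];gr=np.diff(pr)
        print(n,y,'far edge',xs[i0+gr.argmax()].round(4),'near',xs[i0+gr.argmin()].round(4))
r=[cv2.resize(rect(n,np.load(f'pics/{n}{tag}.npz')['p'],z)[0],(390,468))[100:360] for n in ('top','scene') for z in (.113,.153)]
cv2.imwrite(f'pics/r{tag}.png',np.vstack([np.hstack(r[:2]),np.hstack(r[2:])])[:,:,::-1])
E
python3 j.py 2
```

```text
6.275 [0.62293881 0.05066548 0.13336645] [-0.70927547 -0.2596285   1.05945211] [ 0.02814413 -0.00167636]
top {'end_far': np.float64(0.0799999999999999), 'end_near': np.float64(0.023999999999999855), 'y': (np.float64(-0.08500000000000021), np.float64(-0.11900000000000024)), 'line': np.float64(0.06580259888175596)}
top -0.07 far edge 0.053 near 0.0245
top -0.05 far edge 0.044 near 0.059
top 0.05 far edge 0.047 near 0.0575
top 0.07 far edge 0.0265 near 0.023
attempt to get argmin of an empty sequence
scene -0.07 far edge 0.042 near 0.03
scene -0.05 far edge 0.043 near 0.048
scene 0.05 far edge 0.044 near 0.037
scene 0.07 far edge 0.044 near 0.0365
```

View pics/r2.png

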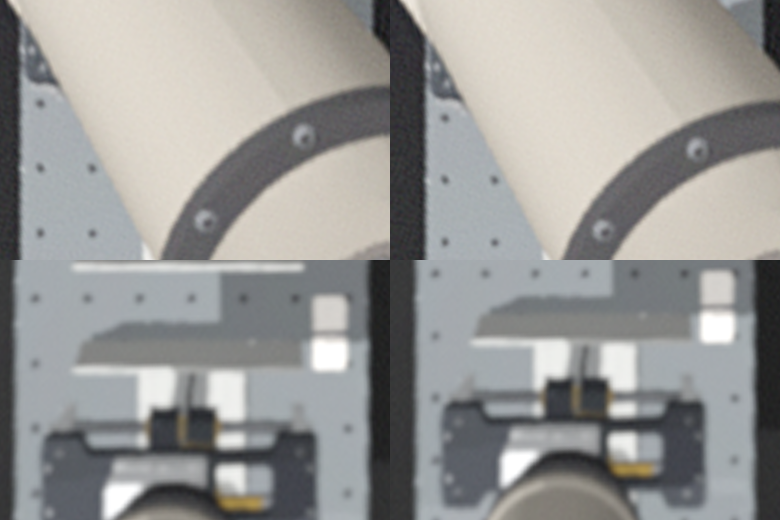

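The scene view shows the jaw about 35 mm further on, with its face bottom edge (row 340) just short of the pen line (row 333). I'll push about 3 mm more, then back off and look with both cameras clear.

Request:
send_rows:
  moves:
    - [[2,-1,0],[0,0,0],0]
    - [[1,0,0],[0,0,0],0]
    - [[0,0,0],[0,0,0],0]
    - [[0,0,0],[0,0,0],0]
    - [[-6,2,0],[0,0,0],0]

```text
clock: 7.0
eef_pos: [0.6195, 0.0518, 0.1334]
tcp_rot: [[0.963, -0.271, 0.0], [-0.271, -0.963, 0.0], [0.0, -0.0, -1.0]]
wrist_force: [-0.1, -0.9, -0.0]
grip_width: 0.003
finger_force: 0.0
```

Request:
send_rows:
  moves:
    - [[-10,3,10],[0,0,0],0]
    - [[-10,0,50],[0,0,0],0]
    - [[-40,-40,40],[0,0,0],0]
    - [[-40,-45,0],[0,0,0],0]
    - [[-30,-50,0],[0,0,0],0]

```text
clock: 7.62
eef_pos: [0.4917, -0.0767, 0.2308]
tcp_rot: [[0.963, -0.269, 0.002], [-0.269, -0.963, -0.0], [0.002, -0.0, -1.0]]
wrist_force: [1.2, -0.6, -1.2]
grip_width: 0.007
finger_force: 0.0
```

Request:
send_rows:
  moves:
    - [[-20,-58,0],[0,0,0],0]
    - [[-10,-60,0],[0,0,0],0]
    - [[-10,-60,0],[0,0,0],0]
    - [[0,-50,0],[0,0,0],0]
    - [[0,0,0],[0,0,0],0]

```text
clock: 8.25
eef_pos: [0.4522, -0.3073, 0.2301]
tcp_rot: [[0.961, -0.275, 0.0], [-0.275, -0.961, -0.001], [0.001, 0.001, -1.0]]
wrist_force: [0.1, 0.4, 0.1]
grip_width: 0.007
finger_force: 0.0
```

```bash
python3 j.py 3
```

```text
8.25 [ 0.45221338 -0.30729837  0.23006347] [0.13532432 0.35192963 0.12707847] [-0.03927501 -0.39249595]
top {'end_far': np.float64(0.0799999999999999), 'end_near': np.float64(0.01799999999999985), 'y': (np.float64(-0.09400000000000022), np.float64(-0.12050000000000025)), 'line': np.float64(0.04878370941745328)}
top -0.07 far edge 0.044 near 0.0385
top -0.05 far edge 0.044 near 0.0385
top 0.05 far edge 0.044 near 0.0385
top 0.07 far edge 0.044 near 0.0385
scene {'end_far': np.float64(0.0759999999999999), 'end_near': np.float64(0.01749999999999985), 'y': (np.float64(-0.09000000000000022), np.float64(-0.11750000000000024)), 'line': np.float64(0.04823620220643787)}
scene -0.07 far edge 0.0445 near 0.039
scene -0.05 far edge 0.046 near 0.0385
scene 0.05 far edge 0.0445 near 0.0395
scene 0.07 far edge 0.046 near 0.039
```

View pics/r3.png

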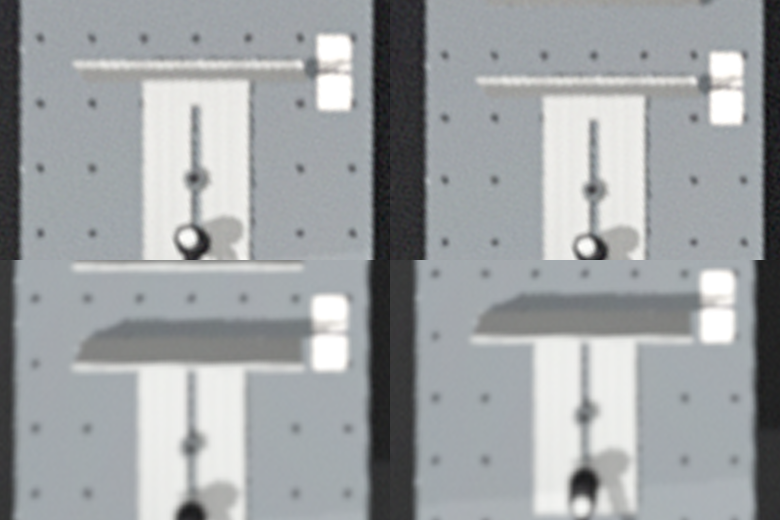

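The jaw moved 36.9 mm in both views and lies about 1.3 mm short of the line, within tolerance. A small nudge centres it, since there is plenty of time.

```bash
python3 - <<'E'
from h import *
e=arm.get_obs()['eef_pos'][:2]; a=S2W(.015,0); b=S2W(.0325,0);print((a-e)*1000,b*1000,(b-a)*1000)
E
```

```text
[157.48775844 359.50064684] [627.58586913  51.09975043] [16.84623723 -4.73859592]
```

Request:
send_rows:
  moves:
    - [[22,53,0],[0,0,0],0]
    - [[22,53,0],[0,0,0],0]
    - [[22,53,0],[0,0,0],0]
    - [[22,53,0],[0,0,0],0]
    - [[23,53,0],[0,0,0.01],0]

```text
clock: 8.98
eef_pos: [0.5644, -0.0356, 0.2303]
tcp_rot: [[0.966, -0.259, 0.001], [-0.259, -0.966, 0.0], [0.001, -0.0, -1.0]]
wrist_force: [1.6, -0.4, -0.8]
grip_width: 0.006
finger_force: 0.0
```

Request:
send_rows:
  moves:
    - [[23,53,0],[0,0,0],0]
    - [[23,41,0],[0,0,0],0]
    - [[0,0,-48],[0,0,0],0]
    - [[0,0,-48],[0,0,0],0]
    - [[0,0,0],[0,0,0],0]

```text
clock: 9.6
eef_pos: [0.6077, 0.0562, 0.1313]
tcp_rot: [[0.966, -0.259, -0.005], [-0.259, -0.966, -0.0], [-0.005, 0.002, -1.0]]
wrist_force: [-0.2, -0.3, 0.5]
grip_width: 0.007
finger_force: 0.0
```

Request:
send_rows:
  moves:
    - [[0,0,0],[0,0,0],0]

```text
clock: 9.72
eef_pos: [0.611, 0.0558, 0.1357]
tcp_rot: [[0.966, -0.26, 0.002], [-0.26, -0.966, 0.001], [0.002, -0.001, -1.0]]
wrist_force: [-0.3, 0.4, 0.9]
grip_width: 0.005
finger_force: 0.0
```

Request:
send_rows:
  moves:
    - [[6,-2,0],[0,0,-0.01],0]
    - [[6,-2,0],[0,0,0],0]
    - [[3,-1,0],[0,0,0],0]
    - [[1.5,0,0],[0,0,0],0]
    - [[0,0,0],[0,0,0],0]

```text
clock: 10.35
eef_pos: [0.627, 0.0498, 0.1335]
tcp_rot: [[0.963, -0.27, -0.0], [-0.27, -0.963, 0.0], [-0.0, -0.0, -1.0]]
wrist_force: [0.0, -0.1, -0.3]
grip_width: 0.005
finger_force: 0.0
```

Request:
send_rows:
  moves:
    - [[0,0,0],[0,0,0],0]
    - [[0,0,0],[0,0,0],0]

```text
clock: 10.6
eef_pos: [0.627, 0.0499, 0.1336]
tcp_rot: [[0.963, -0.27, 0.0], [-0.27, -0.963, 0.0], [0.0, -0.0, -1.0]]
wrist_force: [-1.3, 0.9, -0.7]
grip_width: 0.006
finger_force: 0.0
```

```bash
python3 - <<'E'
from h import *
o=arm.get_obs();print(o['eef_pos'],W2S(o['eef_pos']),S2W(-.14,-.04))
E
```

```text
[0.62695365 0.04989532 0.13358272] [ 0.03221753 -0.00133063] [0.45069903 0.05930308]
```

Request:
send_rows:
  moves:
    - [[-12,3,0],[0,0,0],0]
    - [[0,0,50],[0,0,0],0]
    - [[-20,0,37],[0,0,0],0]
    - [[-48,2,0],[0,0,0],0]
    - [[-48,2,0],[0,0,0],0]

```text
clock: 11.22
eef_pos: [0.497, 0.0571, 0.2207]
tcp_rot: [[0.963, -0.27, 0.001], [-0.27, -0.963, 0.0], [0.001, -0.0, -1.0]]
wrist_force: [0.7, -1.0, 1.1]
grip_width: 0.004
finger_force: 0.0
```

Request:
send_rows:
  moves:
    - [[-48,2,0],[0,0,0],0]
    - [[0,0,0],[0,0,0],0]
    - [[0,0,-40],[0,0,0],0]
    - [[0,0,-42],[0,0,0],0]
    - [[0,0,0],[0,0,0],0]

```text
clock: 11.85
eef_pos: [0.4492, 0.0586, 0.1367]
tcp_rot: [[0.963, -0.27, -0.005], [-0.27, -0.963, -0.001], [-0.004, 0.002, -1.0]]
wrist_force: [0.6, 1.5, 0.9]
grip_width: 0.003
finger_force: 0.0
```

Request:
send_rows:
  moves:
    - [[0,0,0],[0,0,0],0]

```text
clock: 11.98
eef_pos: [0.4516, 0.0591, 0.1398]
tcp_rot: [[0.963, -0.27, 0.001], [-0.27, -0.963, 0.0], [0.001, -0.001, -1.0]]
wrist_force: [0.3, 0.7, 0.6]
grip_width: 0.005
finger_force: 0.0
```

Request:
send_rows:
  moves:
    - [[8,18,0],[0,0,0],0]
    - [[0,10,0],[0,0,0],0]
    - [[1,10,0],[0,0,0],0]
    - [[4,10,0],[0,0,0],0]
    - [[6,10,0],[0,0,0],0]

```text
clock: 12.6
eef_pos: [0.4699, 0.1161, 0.1395]
tcp_rot: [[0.963, -0.271, 0.0], [-0.271, -0.963, -0.001], [0.0, 0.001, -1.0]]
wrist_force: [-2.6, -6.5, 1.0]
grip_width: 0.002
finger_force: 2.8
```

Request:
send_rows:
  moves:
    - [[9,8,0],[0,0,0],0]
    - [[11,6,0],[0,0,0],0]
    - [[12,4,0],[0,0,0],0]
    - [[7,1,0],[0,0,0],0]
    - [[3,0,0],[0,0,0],0]

```text
clock: 13.22
eef_pos: [0.5111, 0.1355, 0.1391]
tcp_rot: [[0.963, -0.27, -0.002], [-0.27, -0.963, -0.001], [-0.001, 0.001, -1.0]]
wrist_force: [-7.1, -1.9, 1.4]
grip_width: 0.007
finger_force: 3.3
```

Request:
send_rows:
  moves:
    - [[2,0,0],[0,0,0],0]
    - [[1,0,0],[0,0,0],0]
    - [[0,0,0],[0,0,0],0]

```text
clock: 13.6
eef_pos: [0.5131, 0.1353, 0.1391]
tcp_rot: [[0.963, -0.27, -0.003], [-0.27, -0.963, -0.001], [-0.003, 0.002, -1.0]]
wrist_force: [-11.6, -3.1, 3.2]
grip_width: 0.002
finger_force: 5.3
```

Request:
send_rows:
  moves:
    - [[2,-0.5,0],[0,0,0],0]
    - [[2,-0.5,0],[0,0,0],0]
    - [[0,0,0],[0,0,0],0]

```text
clock: 13.98
eef_pos: [0.5137, 0.1353, 0.1388]
tcp_rot: [[0.963, -0.269, -0.009], [-0.269, -0.963, -0.002], [-0.008, 0.004, -1.0]]
wrist_force: [-33.9, 2.1, 19.3]
grip_width: 0.004
finger_force: 16.8
```

At the stop (the force rises to 34 N without motion). Backing off, clearing the view and checking.

Request:
send_rows:
  moves:
    - [[-8,2,0],[0,0,0],0]
    - [[-12,3,0],[0,0,0],0]
    - [[0,0,50],[0,0,0],0]
    - [[0,-30,50],[0,0,0],0]
    - [[0,-60,0],[0,0,0],0]

```text
clock: 14.6
eef_pos: [0.5008, 0.0513, 0.243]
tcp_rot: [[0.964, -0.267, 0.008], [-0.267, -0.964, 0.002], [0.007, -0.004, -1.0]]
wrist_force: [1.4, -1.0, -0.5]
grip_width: 0.007
finger_force: 0.0
```

Request:
send_rows:
  moves:
    - [[-5,-60,0],[0,0,0],0]
    - [[-10,-60,0],[0,0,0],0]
    - [[-10,-60,0],[0,0,0],0]
    - [[-10,-60,0],[0,0,0],0]
    - [[-10,-60,0],[0,0,0],0]

```text
clock: 15.22
eef_pos: [0.4535, -0.2518, 0.2395]
tcp_rot: [[0.963, -0.27, 0.002], [-0.27, -0.963, -0.0], [0.002, -0.0, -1.0]]
wrist_force: [2.1, -0.2, -0.6]
grip_width: 0.003
finger_force: 0.0
```

Request:
send_rows:
  moves:
    - [[0,-40,0],[0,0,0],0]
    - [[0,0,0],[0,0,0],0]

```text
clock: 15.48
eef_pos: [0.4532, -0.2929, 0.239]
tcp_rot: [[0.962, -0.275, 0.001], [-0.275, -0.962, -0.001], [0.001, 0.001, -1.0]]
wrist_force: [0.6, 0.7, -0.0]
grip_width: 0.007
finger_force: 0.0
```

```bash
sed -i 's/\[100:360\]/[100:400]/' j.py; python3 j.py 4
```

```text
15.475 [ 0.45320604 -0.29291566  0.23904497] [ 0.63201797  0.6679607  -0.00662903] [-0.04221394 -0.37838176]
top {'end_far': np.float64(0.0799999999999999), 'end_near': np.float64(0.01799999999999985), 'y': (np.float64(-0.09400000000000022), np.float64(-0.12050000000000025)), 'line': np.float64(0.048793955351662095)}
top -0.07 far edge 0.046 near 0.04
top -0.05 far edge 0.0455 near 0.04
top 0.05 far edge 0.046 near 0.04
top 0.07 far edge 0.0455 near 0.04
scene {'end_far': np.float64(0.0759999999999999), 'end_near': np.float64(0.01749999999999985), 'y': (np.float64(-0.09000000000000022), np.float64(-0.11750000000000024)), 'line': np.float64(0.04815097884770007)}
scene -0.07 far edge 0.047 near 0.0415
scene -0.05 far edge 0.046 near 0.041
scene 0.05 far edge 0.047 near 0.04
scene 0.07 far edge 0.0465 near 0.041
```

View pics/r4.png

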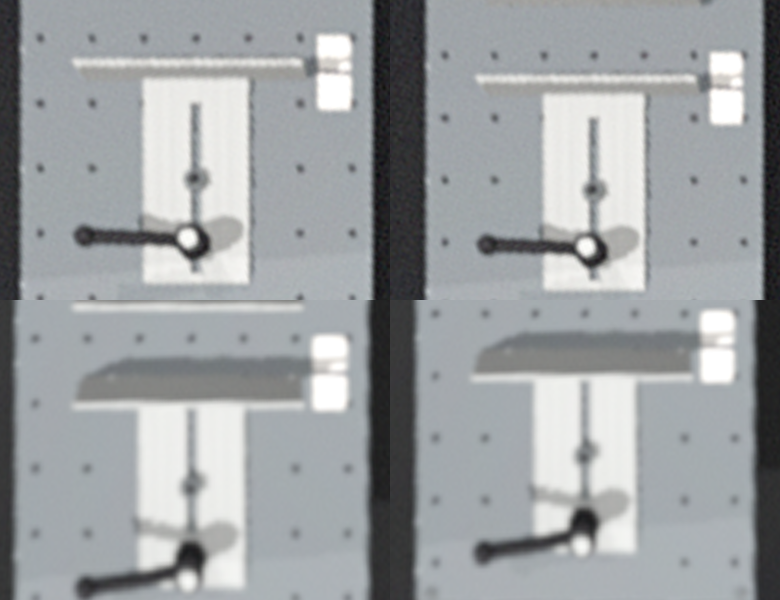

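The views show the lever back along +y as at the start. The jaw face is at about 48 mm against the line at about 48 mm, and nothing else has moved.

```bash
python3 -c "
from station import arm
print(arm.hand_in())"
```

```text
the job is handed in; nothing more can be done
None
```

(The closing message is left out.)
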